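# Re-arm the tripped solvent shut-off valve

## Robot

A 6-joint arm with a two-finger parallel gripper is mounted at the origin on a cart in front of the work surface, level with it; the furniture and walls round the work are solid. World frame = base frame: x ahead of the robot, y to its left, z up, the work surface at z = 0. Lengths are in m, angles in rad, forces in N, time in s.
With the tool pointing down it reaches from about 0.375 to 0.975 m from the base axis. Payload 3.8 kg.
Tool frame: the origin (TCP) lies on the mounting face of the last link; the fingertips stand 173 mm ahead of it and the grasp point (between the pads) lies 155 mm ahead of it; z points along the fingers, y is the line along which they close (so a half turn about z gives the same grasp; the last joint's range is limited). The gripper opens to 85 mm and grips with 20 to 120 N. Pads are 22 mm wide; open, the fingers measure 114 mm over their backs; the gripper's body (76 mm by 85 mm) begins 54 mm behind the grasp point. The pads swing forward as they close: fully open they stand 13 mm farther back than shut.
Start: joints at [1.162, 0.264, 1.604, -0, 1.274, -0.037], TCP at [0.245, 0.629, 0.405] pointing down, gripper open.
Joint ranges: [-2.63, 2.63], [-0.94, 2.18], [0.31, 2.57], [-1.31, 4.45], [0, 2.66], [-2.55, 2.55]. Speed limits (rad/s): [2.57, 2.57, 3.14, 3.14, 3.14, 3.14].

## Interface

Orientations are given as a rotation vector (axis times angle).
In Python, from workcell import bot gives the robot as it stands.
- The arm moves only by the tool drive_tool, never from a script. Its argument "increments" is a list of rows, each an object with "delta_pos": the shift along the tool's x, y, z in mm, a list of three; "turn": the turn about the tool's z in rad; "jaw": the opening, from -1 (shut) to 1 (fully open). A call has 1 to 8 rows; each row shifts and turns the commanded pose from where the row before left it, along the tool's axes as they then stand; what a row does not reach is not made up. A row lasts 1/12 s, in which the tool goes at most 41.7 mm and 7.16 degrees, less where a joint would pass 70% of its speed; a pose out of reach is approached as far as the arm can. A call is refused whole if a number of a shift passes 41.7 or a number of a turn 0.125, either way. A call with a gripper value outside its range is refused whole. The fingers move at their own pace and stop on an object; "grip_force" is the grip in N (left out, the last holds). Time passes only in rows, so rows that do not move let the fingers close. It gives the time, the measured TCP pose, the force, the opening and the grip force at its end, in the units of the state.
- bot.read_state(): the state, without advancing time (a new reading comes with each control period).
- bot.read_camera(name): name is "side" or "top"; returns a dict with "pixels" (420x560x3 uint8, red, green, blue), "fovy" (degrees; the focal length in pixels is half the picture's height over the tangent of half this angle, whatever the lens; pixels are square), "cx", "cy" (the principal point, pixels), "camera_from_world" (4x4, takes a point from world to camera coordinates). Camera axes: x right, y down, z forward; pixel columns grow to the right and rows downward; lengths in m; the calibration is good to about 2 mm. A picture is of the moment at which its call begins. There is no depth.
- bot.finish_job(): hands the job in; it is judged then, once.
The state is a dict: "time": time; "q": joint angles; "joint_vel": joint speeds; "joint_torque": joint torques, N m; "tool_pos": TCP position; "tcp_rot": TCP orientation; "wrist_force": force on the tool from outside, world axes, zero at the start; "torque": the same for the moment, N m; "width": opening from 0.0 (shut) to 1.0 (fully open); "grip_force": force on a finger pad.
Only numpy, scipy, OpenCV 4.12 (cv2) and the standard library are available. Lean on these libraries where they do the work, as an engineer would, in place of code of your own. Each camera call takes 0.05 s, during which the arm holds its last target. There are 200 camera calls.

## Task

The spring-closed shut-off valve on the solvent stand has tripped. Draw its T-handled lever out from under the bottle shelf towards the front until its cross pin is hooked under the catch, and ease it onto the catch so that it stays cocked by itself and never snaps back. Only then swing the open metal guard down over the trip paddle until it lies closed, and leave the bottles on the shelf and the other things on the bench where they stand.

Things in the scene. Friction and masses are not known exactly. Their poses are not given: they have to be found in the camera images.
- stand: Solvent stand, fixed to the bench: grey foot plate 300 x 200 x 10 mm. Origin on the bench under the lever's pivot, 10 mm behind the plate's centre. x runs from the front (trip paddle) to the back (two 20 mm square posts at local x 0.13, y +-0.085), y to the left seen from the front, z up. Ball valve body (steel) on the lever's left: y 0.024 to 0.06, up to z 0.075
- shelf_edge (a point): Middle of the steel bottle shelf's front edge, on its underside (stand-local 0.058, 0, 0.300). The shelf, 100 mm deep, 216 mm wide, 16 mm thick with its lip, hangs 137 mm above the tripped T-grip and covers it from straight above: come in from the front with the tool leaning 30 to 45 deg, fingers pointing down and back
- valve_lever (a joint): Flat steel lever in the stand's x-z plane, pivot at stand-local (0, 0, 0.055). Value (rad) = angle drawn to the front: 0 tripped, leaning 30 deg to the back; upright at 0.52; cocked on the catch at about 1.39, leaning 50 deg to the front; hard stop 1.55. A spring pulls it to 0, with 2 N at the grip when tripped and 4.5 N when cocked; let go unhooked, it snaps back
- lever_pin (a point): Middle of the lever's cross pin, 8 mm thick, 65 mm from the pivot, sticking out of the lever's right side. From about 1.1 rad on it pushes the catch hook aside; the hook clicks over the pin at about 1.41. Draw the lever to 1.45-1.50, then ease it back until the hook takes the load at 1.39, and let go
- lever_grip (a point): Centre of the lever's T-grip, a black bar 56 mm long (along the stand's y) and 14 mm thick, 125 mm from the pivot. Tripped: stand-local (0.0625, 0, 0.163); cocked: (-0.096, 0, 0.135). Fingertips can be hooked behind it, one each side of the 8 mm thick lever, to pull it round; only the lever joins it below
- catch (a joint): Dark steel hair-trigger catch on the lever's right (stand-local y -0.028 to -0.018), pivot at (-0.094, -0.023, 0.042): a hook leaning over the cross pin, and a trip paddle to the front. Value (rad): swing towards release, 0 engaged (light return spring), 0.25 at most; swung 0.06 when cocked it fires the lever
- trip_paddle (a point): Middle of the top of the trip paddle, a plate 26 x 30 mm at stand-local (-0.141, -0.023, 0.046). Pressed down by 3 mm (under 2 N) it fires the cocked lever: do not touch
- trip_guard (a joint): Folded aluminium guard, 52 mm (along x) by 67 mm, hinged along x at stand-local (-0.131, -0.066, 0.050), right of the paddle. Value (rad): 0 closed, flat, pointing left over the paddle; pi/2 upright; it starts open at 1.7 to 2.2, leaning out to the right. Its hinge is stiff enough to stay where it is left; about 1 N at the edge moves it. Closed, its top is 56 mm above the bench
- guard_edge (a point): Middle of the guard's free edge, 66 mm from its hinge; a finger tab, 24 mm wide, stands up 16 mm there on the outer side (the top when closed, then reaching 72 mm above the bench)
- amber_bottle: Amber reagent bottle, 69 mm diameter, 186 mm tall, loose on the shelf; origin at the centre of its underside, z up. Bystander
- clear_bottle: Clear reagent bottle, 86 mm diameter, 228 mm tall, loose on the shelf; origin at the centre of its underside, z up. Bystander
- beaker: Small beaker, 46 mm diameter, 60 mm tall, on the bench to the left of the stand; origin at the centre of its underside. Bystander
- spanner: Open-end spanner 133 mm long, 4 mm thick, on the bench front left of the stand. Bystander
- vial_block: Aluminium block with vials, 48 x 112 x 38 mm, on the bench to the right. Bystander. Behind it and to its right stands a tall, solid chromatograph (world y below -0.36, x beyond 0.45, up to 0.8 high): keep the arm in front of it
- timer: Bench timer 31 x 64 x 58 mm, on the bench to the right of the stand. Bystander

How it is judged:
On the way, in this order (a step that is already met when the one before it is completed fails the run):
1. the lever is hooked under the catch and stands cocked by itself, untouched, with the guard still open (value of joint valve_lever between 1.33 and 1.45 rad and value of joint catch below 0.03 rad and contact force between the fingers and valve_lever below 0.05 N and value of joint trip_guard above 1 rad), for 0.3 s.
2. the guard lies closed over the trip paddle with the lever still cocked (value of joint valve_lever between 1.33 and 1.45 rad and value of joint catch below 0.03 rad and value of joint trip_guard below 0.08 rad), for 0.2 s.
At the end, for the whole second after the job is handed in: The lever rests cocked on the catch (1.33 to 1.45 rad, catch within 0.03 rad of engaged), still; the guard lies closed (within 0.08 rad); bottles within 20 mm and beaker, spanner, timer and vial block within 25 mm of where they stood, upright (all of step 2 and velocity of joint valve_lever between -0.1 and 0.1 rad/s and angle between each of amber_bottle, clear_bottle, beaker, timer's own z axis and vertical below 0.15 rad and distance of each of amber_bottle, clear_bottle from where it was at the start of the episode below 0.02 m and distance of each of beaker, spanner, vial_block, timer from where it was at the start of the episode below 0.025 m); the robot touches nothing.
It fails at once if the lever snaps back towards shut (faster than 2 rad/s, drawn less than 1.25 rad) (value of joint valve_lever below 1.25 rad and velocity of joint valve_lever below -2 rad/s).
It fails at once if a bottle on the shelf is knocked or shifted by more than 20 mm (distance of any of amber_bottle, clear_bottle from where it was at the start of the episode above 0.02 m).
It fails at once if the beaker, spanner, timer or vial block is knocked or shifted by more than 25 mm (distance of any of beaker, spanner, timer, vial_block from where it was at the start of the episode above 0.025 m).
It also fails if it takes over 48 s, if anything falls off the work surface, if the arm or the gripper's body presses on something with over 40 N, if the wrist force passes 120 N, or if a joint passes its speed limit or range.

## Working session

There is one attempt and no reset: what is moved stays moved. The work goes in short steps, Python scripts to look and compute and a tool call to move; the robot and the scene stay as the last step left them, time stands still between calls to the robot, and variables do not carry over. Pictures are saved under pics/ and viewed, at most 11 in all, crops included, and the job is handed in when it is done.

Besides the shell and the picture viewer there is one more tool, called after "Call:" in YAML: its name, and indented under it one key for each argument. drive_tool: Moves the arm, as the interface text tells. Its arguments: {"type":"object","properties":{"increments":{"type":"array"},"grip_force":{"type":"number"}},"required":["increments"]}

```bash
ls; mkdir -p pics; python3 - <<'E'
from workcell import bot
import cv2,pickle
s=bot.read_state();print(s)
for n in("side","top"):
    c=bot.read_camera(n);pickle.dump(c,open(f"pics/{n}0.pkl","wb"))
    print(n,c["fovy"],c["cx"],c["cy"],c["camera_from_world"].round(3).tolist() if hasattr(c["camera_from_world"],"round") else c["camera_from_world"], c.keys())
    cv2.imwrite(f"pics/{n}0.png",cv2.resize(c["pixels"][:,:,::-1],(800,600),interpolation=cv2.INTER_CUBIC))
E
```

```text
pics
{'time': 0.0, 'q': array([ 1.16205766e+00,  2.64743458e-01,  1.60539396e+00, -2.31856750e-05,
        1.27371341e+00, -3.68871917e-02]), 'joint_vel': array([-0.00116451, -0.00022724, -0.00026639,  0.00136624,  0.00133868,
        0.00043686]), 'joint_torque': array([-4.71199382e-04, -5.15112233e+01, -3.67312181e+01, -8.73100589e-05,
        1.29751328e-02,  5.45821069e-05]), 'tool_pos': array([0.24511145, 0.6285435 , 0.40335736]), 'tcp_rot': array([-0.58064437, -3.08697995,  0.00346661]), 'wrist_force': array([0.1620439 , 0.76359723, 0.33507479]), 'torque': array([-0.02315081, -0.00799136,  0.0214631 ]), 'grip_force': 0.0, 'width': 1.0044167834920155}
side 48.5177103860249 278.52583871360116 208.5328138056989 [[0.991, -0.137, -0.008, -0.601], [-0.1, -0.679, -0.727, 0.129], [0.094, 0.721, -0.686, 1.22], [0.0, 0.0, 0.0, 1.0]] dict_keys(['pixels', 'fovy', 'cx', 'cy', 'camera_from_world'])
top 52.940538131440455 286.16473972290146 211.4564955540757 [[0.002, -1.0, 0.008, -0.086], [-0.984, -0.003, -0.177, 0.621], [0.177, -0.007, -0.984, 1.176], [0.0, 0.0, 0.0, 1.0]] dict_keys(['pixels', 'fovy', 'cx', 'cy', 'camera_from_world'])
```

View pics/side0.png

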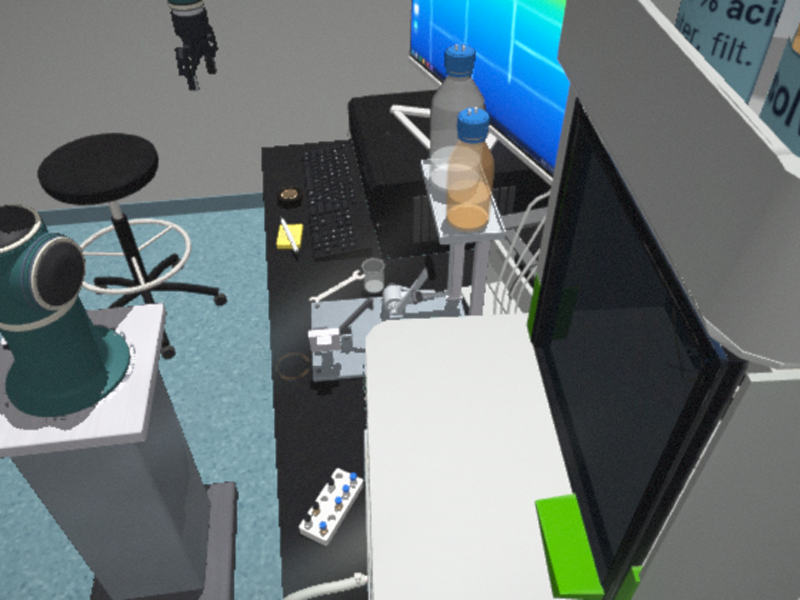

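View pics/top0.png

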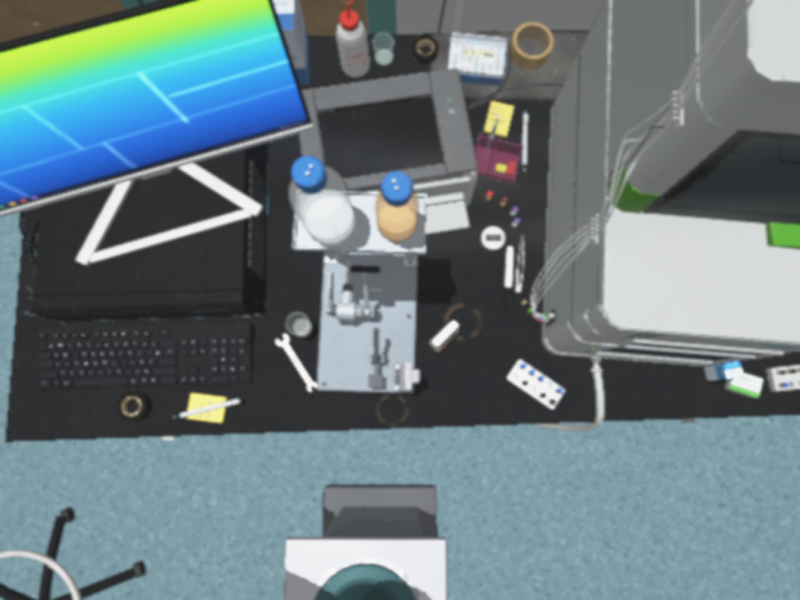

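The side view shows the stand's plate at about (310–465, 290–380) with the T-lever near (415,285). In the top view the plate corners are about (318,392), (413,392) and (322,254), the guard is near (408,375), and the timer is at (445,335). I'll enlarge both.

```bash
cat > h.py <<'E'
import numpy as np,cv2,pickle
def proj(c,P):
    P=np.atleast_2d(P);T=np.array(c["camera_from_world"]);p=P@T[:3,:3].T+T[:3,3]
    f=210/np.tan(np.radians(c["fovy"]/2))
    return np.c_[c["cx"]+f*p[:,0]/p[:,2],c["cy"]+f*p[:,1]/p[:,2]]
def back(c,uv,z):
    T=np.array(c["camera_from_world"]);f=210/np.tan(np.radians(c["fovy"]/2))
    uv=np.atleast_2d(uv);d=np.c_[(uv[:,0]-c["cx"])/f,(uv[:,1]-c["cy"])/f,np.ones(len(uv))]@T[:3,:3]
    o=-T[:3,:3].T@T[:3,3];return o+d*((z-o[2])/d[:,2])[:,None]
def crop(c,x,y,w,h,s,name):
    cv2.imwrite(name,cv2.resize(c["pixels"][y:y+h,x:x+w,::-1],None,fx=s,fy=s,interpolation=cv2.INTER_CUBIC))
def load(n):return pickle.load(open(f"pics/{n}.pkl","rb"))
E
python3 - <<'E'
from h import *
crop(load("top0"),185,160,140,125,4.8,"pics/topc.png")
crop(load("side0"),200,170,150,110,5.2,"pics/sidec.png")
E
```

```text
(no output)
```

View pics/topc.png

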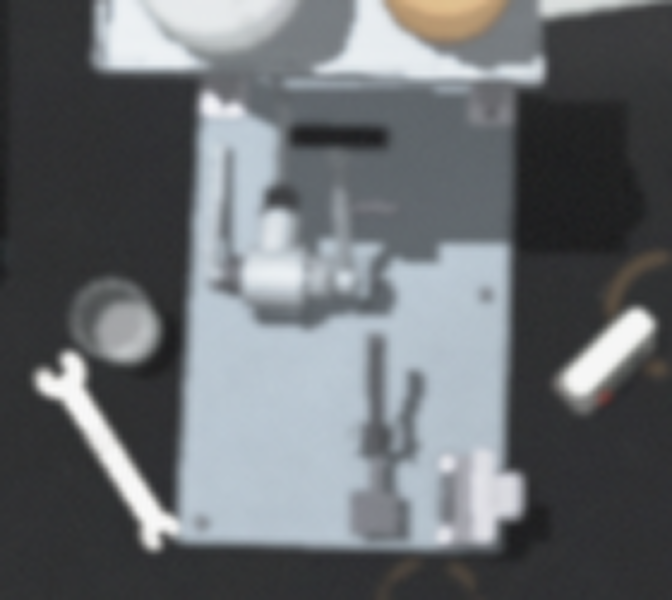

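View pics/sidec.png

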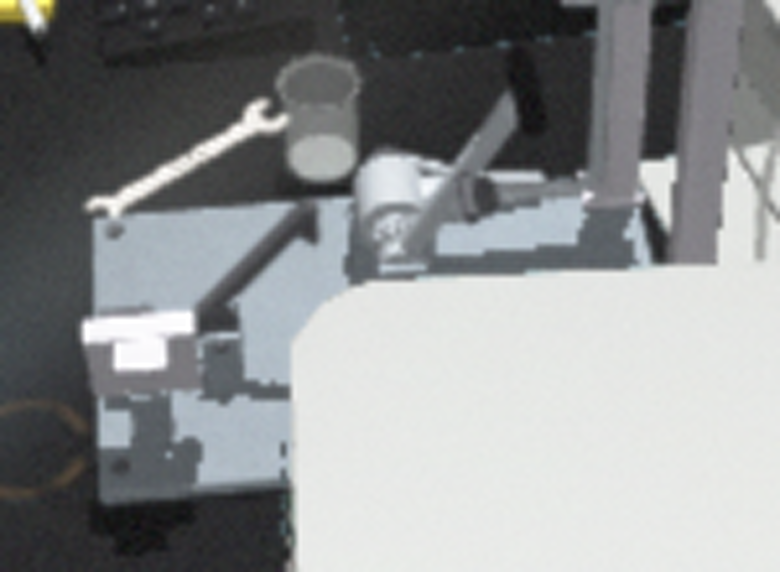

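The top crop shows plate front corners at (180,543) and (500,550), the T-grip at (338,137), the paddle at (379,513), the guard at (480,497) and the shelf's front edge from (97,70) to (545,80). In the side crop the plate front corners are (93,215) and (100,500), the grip is at (527,92), and the guard's free edge runs (83,325)–(195,320). Next I'll fit the pose.

```bash
python3 - <<'E'
from h import *
from scipy.optimize import least_squares
t,s=load("top0"),load("side0")
T=lambda x,y:(185+x/4.8-.4,160+y/4.8-.4); S=lambda x,y:(200+x/5.2-.4,170+y/5.2-.4)
obs=[(t,T(180,543),(-.16,.1,.01)),(t,T(500,550),(-.16,-.1,.01)),(t,T(338,137),(.0625,0,.166)),(t,T(379,513),(-.141,-.023,.046)),
(t,T(97,70),(.058,.108,.302)),(t,T(545,80),(.058,-.108,.302)),(s,S(93,215),(-.16,.1,.01)),(s,S(100,500),(-.16,-.1,.01)),(s,S(527,92),(.0625,0,.163))]
def W(p,l):
    l=np.atleast_2d(l);c,q=np.cos(p[2]),np.sin(p[2]);return np.c_[p[0]+c*l[:,0]-q*l[:,1],p[1]+q*l[:,0]+c*l[:,1],l[:,2]]
f=lambda p:np.concatenate([proj(c,W(p,l))[0]-uv for c,uv,l in obs])
r=least_squares(f,[.6,0,0],loss='soft_l1');p=r.x;print(p.round(4),f(p).reshape(-1,2).round(1).tolist())
np.save("p.npy",p)
# guard angle: free edge ends
for a in(1.7,1.85,2,2.2):
    e=[(-.131+d,-.066+.066*np.cos(a),.05+.066*np.sin(a)) for d in(-.026,.026)]
    tp=proj(t,W(p,e));sp=proj(s,W(p,e));print(a,((tp-[185,160]+.4)*4.8).round().tolist(),((sp-[200,170]+.4)*5.2).round().tolist())
print(W(p,[(.0625,0,.163),(-.096,0,.135),(-.141,-.023,.046),(.058,0,.3),(-.131,-.066,.05)]).round(4))
print("timer",back(t,[T(620,350)],.058),"beaker",back(t,[T(125,330)],.0),"vial",back(t,[(536*.7,384*.7)],.038),"amber",back(t,[(397*.7,187*.7)],.316+.186),"clear",back(t,[(308*.7,173*.7)],.316+.228))
E
```

```text
[ 6.035e-01  6.000e-04 -2.180e-02] [[-0.0, -0.1], [1.1, 0.1], [0.3, -0.4], [-0.2, 0.1], [1.0, 0.9], [-0.9, 1.1], [0.2, 0.0], [0.5, -0.9], [0.5, -0.7]]
1.7 [[463.0, 538.0], [465.0, 446.0]] [[86.0, 307.0], [198.0, 297.0]]
1.85 [[480.0, 539.0], [482.0, 447.0]] [[87.0, 325.0], [199.0, 315.0]]
2 [[497.0, 539.0], [499.0, 448.0]] [[88.0, 344.0], [200.0, 334.0]]
2.2 [[516.0, 540.0], [518.0, 449.0]] [[90.0, 372.0], [203.0, 362.0]]
[[ 0.6659 -0.0008  0.163 ]
 [ 0.5075  0.0027  0.135 ]
 [ 0.462  -0.0193  0.046 ]
 [ 0.6614 -0.0007  0.3   ]
 [ 0.4711 -0.0625  0.05  ]]
timer [[ 0.55945114 -0.16431597  0.058     ]] beaker [[0.578763   0.14382111 0.        ]] vial [[ 0.45664426 -0.34285514  0.038     ]] amber [[ 0.69766383 -0.06499683  0.502     ]] clear [[0.69969204 0.04739447 0.544     ]]
```

Call:
drive_tool:
  increments:
    - {"delta_pos":[-22,-29,-14],"turn":0,"jaw":1}
    - {"delta_pos":[-22,-29,-14],"turn":0,"jaw":1}
    - {"delta_pos":[-22,-29,-14],"turn":0,"jaw":1}
    - {"delta_pos":[-22,-29,-14],"turn":0,"jaw":1}
    - {"delta_pos":[-22,-29,-14],"turn":0,"jaw":1}
    - {"delta_pos":[-22,-29,-14],"turn":0,"jaw":1}
    - {"delta_pos":[-22,-29,-14],"turn":0,"jaw":1}
    - {"delta_pos":[-22,-29,-14],"turn":0,"jaw":1}

```text
time: 0.77
tool_pos: [0.3248, 0.347, 0.5168]
tcp_rot: [-0.58, -3.087, 0.001]
wrist_force: [-0.0, 0.1, 0.3]
width: 1.004
grip_force: 0.0
```

Call:
drive_tool:
  increments:
    - {"delta_pos":[-22,-29,-14],"turn":0,"jaw":1}
    - {"delta_pos":[-22,-29,-14],"turn":0,"jaw":1}
    - {"delta_pos":[-22,-29,-14],"turn":0,"jaw":1}
    - {"delta_pos":[-22,-29,-14],"turn":0,"jaw":1}
    - {"delta_pos":[-22,-29,-14],"turn":0,"jaw":1}
    - {"delta_pos":[-22,-29,-14],"turn":0,"jaw":1}
    - {"delta_pos":[-22,-29,-14],"turn":0,"jaw":1}
    - {"delta_pos":[-22,-29,-14],"turn":0,"jaw":1}

```text
time: 1.43
tool_pos: [0.4043, 0.0669, 0.6291]
tcp_rot: [0.58, 3.087, 0.0]
wrist_force: [0.6, -0.6, 0.9]
width: 1.002
grip_force: 0.0
```

Call:
drive_tool:
  increments:
    - {"delta_pos":[0,0,0],"turn":-0.12,"jaw":0}
    - {"delta_pos":[0,0,0],"turn":-0.12,"jaw":0}
    - {"delta_pos":[0,0,0],"turn":-0.11,"jaw":0}

```text
time: 1.68
tool_pos: [0.4048, 0.0675, 0.6286]
tcp_rot: [-0.03, -3.141, -0.0]
wrist_force: [-0.7, 0.1, -0.3]
width: 0.606
grip_force: 0.0
```

```bash
cat > st.py <<'E'
from workcell import bot
import numpy as np
from scipy.spatial.transform import Rotation as Ro
def show():
    s=bot.read_state();R=Ro.from_rotvec(s["tcp_rot"]).as_matrix();p=np.load("p.npy")
    c,q=np.cos(p[2]),np.sin(p[2]);L=np.array([[c,q,0],[-q,c,0],[0,0,1]])
    g=np.array(s["tool_pos"])
    loc=lambda w:(L@(w-[p[0],p[1],0])).round(4)
    print("t",round(s["time"],2),"tcp",g.round(4),"q",s["q"].round(3),"w",round(s["width"],3),"F",s["wrist_force"].round(1),"gf",s["grip_force"])
    print("axes(stand) x",(L@R[:,0]).round(3),"y",(L@R[:,1]).round(3),"z",(L@R[:,2]).round(3))
    print("loc tcp",loc(g),"grasp",loc(g+.155*R[:,2]),"tip",loc(g+.173*R[:,2]))
    return s,R,L,loc
if __name__=="__main__":show()
E
python3 st.py
```

```text
t 1.68 tcp [0.4048 0.0675 0.6286] q [ 0.104 -0.304  1.761  0.     1.684 -1.447] w 0.606 F [-0.7  0.1 -0.3] gf 0.0
axes(stand) x [-1.    -0.003  0.   ] y [-0.003  1.     0.   ] z [-0.  0. -1.]
loc tcp [-0.2001  0.0626  0.6286] grasp [-0.2001  0.0626  0.4736] tip [-0.2001  0.0626  0.4556]
```

Call:
drive_tool:
  increments:
    - {"delta_pos":[0,-31,-25],"turn":0,"jaw":0}
    - {"delta_pos":[0,-31,-25],"turn":0,"jaw":0}
    - {"delta_pos":[0,0,-40],"turn":0,"jaw":0}
    - {"delta_pos":[0,0,-40],"turn":0,"jaw":0}
    - {"delta_pos":[0,0,-40],"turn":0,"jaw":0}
    - {"delta_pos":[0,0,-40],"turn":0,"jaw":0}
    - {"delta_pos":[0,0,-40],"turn":0,"jaw":0}
    - {"delta_pos":[0,0,-40],"turn":0,"jaw":0}

```text
time: 2.35
tool_pos: [0.4026, 0.0066, 0.9203]
tcp_rot: [0.035, 3.141, -0.0]
wrist_force: [0.6, -0.7, 1.8]
width: 0.502
grip_force: 0.0
```

```bash
python3 st.py
```

```text
t 2.35 tcp [0.4026 0.0066 0.9203] q [-0.045 -0.108  1.046 -0.     2.204 -1.594] w 0.502 F [ 0.6 -0.7  1.8] gf 0.0
axes(stand) x [-1.  0. -0.] y [ 0.  1. -0.] z [ 0. -0. -1.]
loc tcp [-0.2009  0.0017  0.9203] grasp [-0.2009  0.0017  0.7653] tip [-0.2009  0.0017  0.7473]
```

Call:
drive_tool:
  increments:
    - {"delta_pos":[0,0,-40],"turn":0,"jaw":0}
    - {"delta_pos":[0,0,-40],"turn":0,"jaw":0}
    - {"delta_pos":[0,0,-40],"turn":0,"jaw":0}
    - {"delta_pos":[0,0,-40],"turn":0,"jaw":0}
    - {"delta_pos":[0,0,-40],"turn":0,"jaw":0}
    - {"delta_pos":[0,0,-40],"turn":0,"jaw":0}
    - {"delta_pos":[0,0,-40],"turn":0,"jaw":0}
    - {"delta_pos":[0,0,-40],"turn":0,"jaw":0}

```text
time: 3.02
tool_pos: [0.3368, 0.0049, 1.089]
tcp_rot: [0.034, 3.127, 0.006]
wrist_force: [-0.5, 0.2, 0.4]
width: 0.5
grip_force: 0.0
```

```bash
python3 st.py
```

```text
t 3.02 tcp [0.3368 0.0049 1.089 ] q [-0.062  0.154  0.311  0.009  2.663 -1.602] w 0.5 F [-0.5  0.2  0.4] gf 0.0
axes(stand) x [-1.     0.    -0.014] y [0.    1.    0.004] z [ 0.014  0.004 -1.   ]
loc tcp [-0.2667 -0.0016  1.089 ] grasp [-0.2645 -0.001   0.934 ] tip [-2.643e-01 -9.000e-04  9.160e-01]
```

Call:
drive_tool:
  increments:
    - {"delta_pos":[41,0,0],"turn":0,"jaw":0}
    - {"delta_pos":[41,0,0],"turn":0,"jaw":0}
    - {"delta_pos":[41,0,0],"turn":0,"jaw":0}
    - {"delta_pos":[41,0,0],"turn":0,"jaw":0}
    - {"delta_pos":[41,0,0],"turn":0,"jaw":0}

```text
time: 3.43
tool_pos: [0.1278, 0.0103, 1.081]
tcp_rot: [0.033, 3.118, 0.003]
wrist_force: [-0.4, -0.2, 1.8]
width: 0.499
grip_force: 0.0
```

```bash
python3 st.py
```

```text
t 3.43 tcp [0.1278 0.0103 1.081 ] q [-0.121 -0.254  0.709  0.01   2.663 -1.661] w 0.499 F [-0.4 -0.2  1.8] gf 0.0
axes(stand) x [-1.    -0.    -0.024] y [-0.     1.     0.002] z [ 0.024  0.002 -1.   ]
loc tcp [-4.757e-01 -6.000e-04  1.081e+00] grasp [-4.721e-01 -2.000e-04  9.260e-01] tip [-4.717e-01 -2.000e-04  9.080e-01]
```

Call:
drive_tool:
  increments:
    - {"delta_pos":[0,0,-41],"turn":0,"jaw":0}
    - {"delta_pos":[0,0,-41],"turn":0,"jaw":0}
    - {"delta_pos":[0,0,-41],"turn":0,"jaw":0}
    - {"delta_pos":[0,0,-41],"turn":0,"jaw":0}

```text
time: 3.77
tool_pos: [0.1301, 0.0157, 1.1139]
tcp_rot: [0.034, 3.015, -0.015]
wrist_force: [0.4, 0.1, 0.3]
width: 0.499
grip_force: 0.0
```

```bash
python3 st.py
```

```text
t 3.77 tcp [0.1301 0.0157 1.1139] q [-0.067 -0.177  0.529 -0.007  2.662 -1.621] w 0.499 F [0.4 0.1 0.3] gf 0.0
axes(stand) x [-0.992  0.    -0.127] y [ 0.001  1.    -0.009] z [ 0.127 -0.009 -0.992]
loc tcp [-0.4736  0.0048  1.1139] grasp [-0.454   0.0034  0.9602] tip [-0.4517  0.0033  0.9423]
```

Call:
drive_tool:
  increments:
    - {"delta_pos":[28,0,-30],"turn":0,"jaw":0}
    - {"delta_pos":[28,0,-30],"turn":0,"jaw":0}
    - {"delta_pos":[28,0,-30],"turn":0,"jaw":0}
    - {"delta_pos":[28,0,-30],"turn":0,"jaw":0}
    - {"delta_pos":[28,0,-30],"turn":0,"jaw":0}

```text
time: 4.18
tool_pos: [-0.0095, 0.0195, 1.1067]
tcp_rot: [0.026, 2.91, -0.015]
wrist_force: [0.3, -0.7, 0.1]
width: 0.497
grip_force: 0.0
```

```bash
python3 st.py
```

```text
t 4.18 tcp [-0.0095  0.0195  1.1067] q [ 0.069 -0.377  0.625 -0.06   2.663 -1.54 ] w 0.497 F [ 0.3 -0.7  0.1] gf 0.0
axes(stand) x [-0.973 -0.005 -0.229] y [-0.003  1.    -0.008] z [ 0.229 -0.007 -0.973]
loc tcp [-0.6133  0.0055  1.1067] grasp [-0.5777  0.0044  0.9559] tip [-0.5736  0.0043  0.9384]
```

Call:
drive_tool:
  increments:
    - {"delta_pos":[-10,0,-40],"turn":0,"jaw":0}
    - {"delta_pos":[-10,0,-40],"turn":0,"jaw":0}
    - {"delta_pos":[-12,0,-39],"turn":0,"jaw":0}
    - {"delta_pos":[-12,0,-39],"turn":0,"jaw":0}
    - {"delta_pos":[-12,0,-39],"turn":0,"jaw":0}

```text
time: 4.6
tool_pos: [0.0208, 0.0173, 1.1487]
tcp_rot: [0.028, 2.793, -0.006]
wrist_force: [0.1, -0.1, 0.2]
width: 0.497
grip_force: 0.0
```

```bash
python3 st.py
```

```text
t 4.6 tcp [0.0208 0.0173 1.1487] q [ 0.172 -0.219  0.352 -0.143  2.663 -1.518] w 0.497 F [ 0.1 -0.1  0.2] gf 0.0
axes(stand) x [-0.94  -0.002 -0.341] y [-0.002  1.    -0.001] z [ 0.341 -0.    -0.94 ]
loc tcp [-0.5829  0.004   1.1487] grasp [-0.53   0.004  1.003] tip [-0.5239  0.0039  0.9861]
```

Call:
drive_tool:
  increments:
    - {"delta_pos":[12,2,-39],"turn":0,"jaw":0}
    - {"delta_pos":[12,2,-39],"turn":0,"jaw":0}
    - {"delta_pos":[12,2,-39],"turn":0,"jaw":0}
    - {"delta_pos":[12,2,-39],"turn":0,"jaw":0}

```text
time: 4.93
tool_pos: [-0.0585, 0.0205, 1.1462]
tcp_rot: [0.027, 2.708, 0.001]
wrist_force: [0.3, 0.2, -0.5]
width: 0.501
grip_force: 0.0
```

```bash
python3 st.py
```

```text
t 4.93 tcp [-0.0585  0.0205  1.1462] q [ 0.03  -0.314  0.359 -0.034  2.663 -1.555] w 0.501 F [ 0.3  0.2 -0.5] gf 0.0
axes(stand) x [-0.907 -0.001 -0.42 ] y [-0.003  1.     0.005] z [ 0.42   0.006 -0.907]
loc tcp [-0.6622  0.0055  1.1462] grasp [-0.5971  0.0064  1.0056] tip [-0.5896  0.0065  0.9892]
```

Call:
drive_tool:
  increments:
    - {"delta_pos":[14,1,-38],"turn":0,"jaw":0}
    - {"delta_pos":[14,1,-38],"turn":0,"jaw":0}
    - {"delta_pos":[14,1,-38],"turn":0,"jaw":0}
    - {"delta_pos":[14,0,-38],"turn":0,"jaw":0}
    - {"delta_pos":[14,0,-38],"turn":0,"jaw":0}
    - {"delta_pos":[14,0,-38],"turn":0,"jaw":0}

```text
time: 5.43
tool_pos: [-0.1809, 0.017, 1.1264]
tcp_rot: [0.022, 2.583, 0.011]
wrist_force: [0.1, 0.6, -1.0]
width: 0.5
grip_force: 0.0
```

```bash
python3 st.py
```

```text
t 5.43 tcp [-0.1809  0.017   1.1264] q [ 0.031 -0.464  0.384 -0.028  2.662 -1.551] w 0.5 F [ 0.1  0.6 -1. ] gf 0.0
axes(stand) x [-0.848 -0.    -0.53 ] y [-0.008  1.     0.013] z [ 0.53   0.015 -0.848]
loc tcp [-7.8460e-01 -6.0000e-04  1.1264e+00] grasp [-0.7024  0.0017  0.995 ] tip [-0.6929  0.0019  0.9797]
```

Call:
drive_tool:
  increments:
    - {"delta_pos":[10,0,30],"turn":0,"jaw":-0.5}
    - {"delta_pos":[5,0,35],"turn":0,"jaw":-0.5}
    - {"delta_pos":[0,0,38],"turn":0,"jaw":-0.5}
    - {"delta_pos":[-10,0,38],"turn":0,"jaw":-0.5}
    - {"delta_pos":[-10,0,38],"turn":0,"jaw":-0.5}
    - {"delta_pos":[-10,0,38],"turn":0,"jaw":-0.5}
    - {"delta_pos":[-10,0,38],"turn":0,"jaw":-0.5}
    - {"delta_pos":[-10,0,38],"turn":0,"jaw":-0.5}

```text
time: 6.1
tool_pos: [0.0039, 0.0173, 0.9051]
tcp_rot: [0.023, 2.586, 0.011]
wrist_force: [0.1, -0.7, 0.4]
width: 0.251
grip_force: 0.0
```

```bash
python3 st.py; python3 - <<'E'
from h import *
from scipy.optimize import least_squares
t,s=load("top0"),load("side0");p=np.load("p.npy");c,q=np.cos(p[2]),np.sin(p[2])
T=lambda x,y:(185+x/4.8-.4,160+y/4.8-.4); S=lambda x,y:(200+x/5.2-.4,170+y/5.2-.4)
W=lambda l:np.array([[p[0]+c*l[0]-q*l[1],p[1]+q*l[0]+c*l[1],l[2]]])
r=least_squares(lambda l:np.r_[(proj(t,W(l))-T(375,338))[0],(proj(s,W(l))-S(306,212))[0]],[-.05,-.02,.1]);print("hook top",r.x.round(4),r.fun.round(1))
E
```

```text
t 6.1 tcp [0.0039 0.0173 0.9051] q [ 0.093 -0.879  1.453 -0.051  2.014 -1.495] w 0.251 F [ 0.1 -0.7  0.4] gf 0.0
axes(stand) x [-0.85   0.    -0.528] y [-0.008  1.     0.012] z [ 0.527  0.014 -0.849]
loc tcp [-0.5997  0.0037  0.9051] grasp [-0.518   0.0059  0.7734] tip [-0.5085  0.0061  0.7582]
hook top [-0.0472 -0.0213  0.1144] [ 0.1  1.   0.9 -0.2]
```

Call:
drive_tool:
  increments:
    - {"delta_pos":[-34,0,21],"turn":0,"jaw":-0.5}
    - {"delta_pos":[-34,0,21],"turn":0,"jaw":-0.5}
    - {"delta_pos":[-34,0,21],"turn":0,"jaw":-0.5}
    - {"delta_pos":[-34,0,21],"turn":0,"jaw":-0.5}
    - {"delta_pos":[-34,0,21],"turn":0,"jaw":-0.5}
    - {"delta_pos":[-1,-1,37],"turn":0,"jaw":-0.5}
    - {"delta_pos":[-1,-1,37],"turn":0,"jaw":-0.5}
    - {"delta_pos":[-1,-1,37],"turn":0,"jaw":-0.5}

```text
time: 6.77
tool_pos: [0.1935, 0.0209, 0.8093]
tcp_rot: [0.019, 2.606, 0.002]
wrist_force: [-0.1, -0.3, -0.7]
width: 0.248
grip_force: 0.0
```

Call:
drive_tool:
  increments:
    - {"delta_pos":[-1,-1,37],"turn":0,"jaw":-0.5}
    - {"delta_pos":[-1,-1,37],"turn":0,"jaw":-0.5}
    - {"delta_pos":[-1,-1,37],"turn":0,"jaw":-0.5}
    - {"delta_pos":[-1,-1,37],"turn":0,"jaw":-0.5}
    - {"delta_pos":[-1,-1,37],"turn":0,"jaw":-0.5}
    - {"delta_pos":[-1,-1,37],"turn":0,"jaw":-0.5}
    - {"delta_pos":[-1,-1,37],"turn":0,"jaw":-0.5}
    - {"delta_pos":[-1,-1,37],"turn":0,"jaw":-0.5}

```text
time: 7.43
tool_pos: [0.3505, 0.0119, 0.5583]
tcp_rot: [0.02, 2.606, 0.002]
wrist_force: [1.1, -0.5, -0.9]
width: 0.249
grip_force: 0.0
```

```bash
python3 st.py
```

```text
t 7.43 tcp [0.3505 0.0119 0.5583] q [-0.048 -0.635  2.125  0.024  1.117 -1.608] w 0.249 F [ 1.1 -0.5 -0.9] gf 0.0
axes(stand) x [-0.86  -0.004 -0.51 ] y [-0.008  1.     0.005] z [ 0.51   0.008 -0.86 ]
loc tcp [-0.2532  0.0058  0.5583] grasp [-0.1741  0.0071  0.425 ] tip [-0.1649  0.0072  0.4096]
```

Call:
drive_tool:
  increments:
    - {"delta_pos":[-13,-1.4,36],"turn":0,"jaw":-0.5}
    - {"delta_pos":[-13,-1.4,36],"turn":0,"jaw":-0.5}
    - {"delta_pos":[-13,-1.4,36],"turn":0,"jaw":-0.5}
    - {"delta_pos":[-13,-1.4,36],"turn":0,"jaw":-0.5}
    - {"delta_pos":[-13,-1.4,36],"turn":0,"jaw":-0.5}
    - {"delta_pos":[-13,-1.4,36],"turn":0,"jaw":-0.5}
    - {"delta_pos":[-12,-1.4,34],"turn":0,"jaw":-0.5}
    - {"delta_pos":[0,0,0],"turn":0,"jaw":-0.5}

```text
time: 8.1
tool_pos: [0.5565, -0.0001, 0.3828]
tcp_rot: [0.021, 2.619, 0.002]
wrist_force: [-0.9, 0.5, -0.9]
width: 0.25
grip_force: 0.0
```

```bash
python3 st.py; python3 - <<'E'
from h import *
from workcell import bot
a,b=bot.read_camera("side"),bot.read_camera("top")
pickle.dump(a,open("pics/side1.pkl","wb"))
im=np.hstack([cv2.resize(a["pixels"][110:260,200:345],None,fx=2.7,fy=2.7,interpolation=2),cv2.resize(b["pixels"][140:290,195:340],None,fx=2.7,fy=2.7,interpolation=2)])
cv2.imwrite("pics/v1.png",im[:,:,::-1]);print(im.shape)
E
```

```text
t 8.1 tcp [ 5.565e-01 -1.000e-04  3.828e-01] q [-0.052 -0.097  2.079  0.04   0.638 -1.633] w 0.25 F [-0.9  0.5 -0.9] gf 0.0
axes(stand) x [-0.866 -0.003 -0.499] y [-0.007  1.     0.006] z [ 0.499  0.009 -0.866]
loc tcp [-0.0469 -0.0017  0.3828] grasp [ 0.0305 -0.0004  0.2485] tip [ 3.950e-02 -2.000e-04  2.329e-01]
(405, 784, 3)
```

View pics/v1.png

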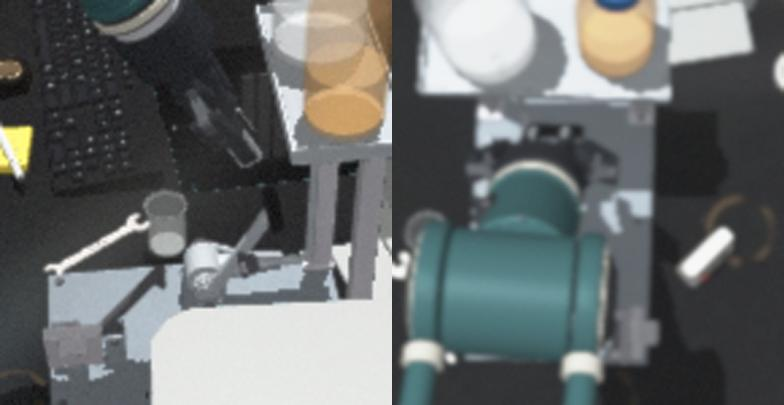

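The side crop shows the tilted gripper above and in front of the T-grip at (272,205), with its fingertips at about (250,160) clear of the shelf edge. In the top crop the tool is centred on the lever. I'll insert along the tool axis.

Call:
drive_tool:
  increments:
    - {"delta_pos":[-2.5,0,8],"turn":0,"jaw":-0.5}
    - {"delta_pos":[-2.5,0,14],"turn":0,"jaw":-0.5}
    - {"delta_pos":[0,0,14],"turn":0,"jaw":-0.5}
    - {"delta_pos":[0,0,14],"turn":0,"jaw":-0.5}
    - {"delta_pos":[0,0,12],"turn":0,"jaw":-0.5}
    - {"delta_pos":[0,0,8],"turn":0,"jaw":-0.5}
    - {"delta_pos":[0,0,0],"turn":0,"jaw":-0.5}

```text
time: 8.78
tool_pos: [0.5951, -0.0002, 0.3331]
tcp_rot: [0.021, 2.607, 0.002]
wrist_force: [-0.0, -0.1, -0.2]
width: 0.254
grip_force: 0.0
```

```bash
python3 st.py; python3 - <<'E'
from h import *
from workcell import bot
a=bot.read_camera("side")
cv2.imwrite("pics/v2.png",cv2.resize(a["pixels"][125:235,230:345],None,fx=5,fy=5,interpolation=2)[:,:,::-1])
E
```

```text
t 8.78 tcp [ 5.951e-01 -2.000e-04  3.331e-01] q [-0.049  0.027  2.06   0.045  0.521 -1.636] w 0.254 F [-0.  -0.1 -0.2] gf 0.0
axes(stand) x [-0.86  -0.004 -0.51 ] y [-0.007  1.     0.005] z [ 0.51   0.008 -0.86 ]
loc tcp [-0.0084 -0.001   0.3331] grasp [0.0706 0.0003 0.1997] tip [0.0798 0.0004 0.1842]
```

View pics/v2.png

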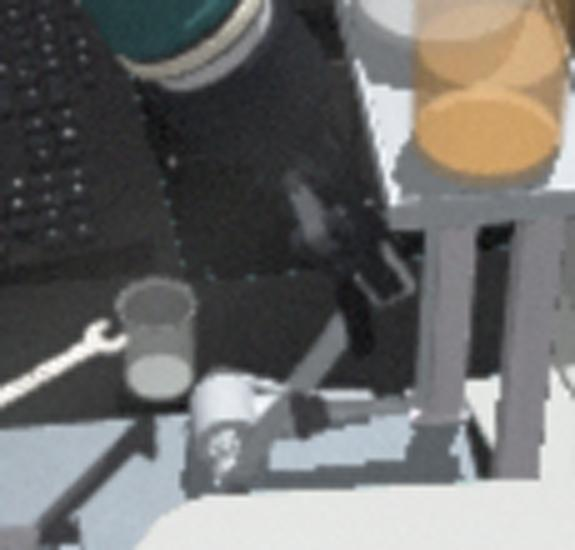

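The crop shows the fingertips at (360–410, 250–305) just behind and above the black T-grip bar at (355,310), clear of the shelf edge at (390,205). I'll shift 5 mm forward and go 30 mm deeper.

Call:
drive_tool:
  increments:
    - {"delta_pos":[4,0,4],"turn":0,"jaw":-0.5}
    - {"delta_pos":[0,0,8],"turn":0,"jaw":-0.5}
    - {"delta_pos":[0,0,8],"turn":0,"jaw":-0.5}
    - {"delta_pos":[0,0,5],"turn":0,"jaw":-0.5}
    - {"delta_pos":[0,0,0],"turn":0,"jaw":-0.5}
    - {"delta_pos":[0,0,0],"turn":0,"jaw":-0.5}

```text
time: 9.33
tool_pos: [0.6047, -0.0003, 0.3093]
tcp_rot: [0.021, 2.607, 0.002]
wrist_force: [-0.1, -0.7, 0.0]
width: 0.248
grip_force: 0.0
```

```bash
python3 st.py
```

```text
t 9.33 tcp [ 6.047e-01 -3.000e-04  3.093e-01] q [-0.048  0.073  2.061  0.048  0.475 -1.639] w 0.248 F [-0.1 -0.7  0. ] gf 0.0
axes(stand) x [-0.861 -0.003 -0.509] y [-0.007  1.     0.006] z [ 0.509  0.008 -0.861]
loc tcp [ 0.0012 -0.0009  0.3093] grasp [0.0801 0.0004 0.1759] tip [0.0893 0.0006 0.1604]
```

```bash
python3 - <<'E'
import numpy as np
f=lambda a:np.array([.125*np.sin(.5236-a),.125*np.cos(.5236-a)])*1e3
a=0
for b in list(np.arange(.07,1.13,.07))+[1.18,1.24,1.3,1.35,1.40,1.44,1.48]:
    d=f(b)-f(a);a=b;print(round(b,2),(np.array([[-.861,-.509],[.509,-.861]])@d).round(1))
E
```

```text
0.07 [ 4.6 -7.5]
0.14 [ 5.1 -7.1]
0.21 [ 5.6 -6.8]
0.28 [ 6.  -6.4]
0.35 [ 6.4 -5.9]
0.42 [ 6.8 -5.5]
0.49 [ 7.2 -5. ]
0.56 [ 7.5 -4.4]
0.63 [ 7.8 -3.9]
0.7 [ 8.1 -3.3]
0.77 [ 8.3 -2.8]
0.84 [ 8.5 -2.2]
0.91 [ 8.6 -1.6]
0.98 [ 8.7 -1. ]
1.05 [ 8.7 -0.4]
1.12 [8.7 0.2]
1.18 [7.5 0.7]
1.24 [7.4 1.1]
1.3 [7.3 1.6]
1.35 [6.  1.7]
1.4 [5.9 2. ]
1.44 [4.7 1.8]
1.48 [4.6 2. ]
```

Call:
drive_tool:
  increments:
    - {"delta_pos":[1,0,5],"turn":0,"jaw":-0.5}
    - {"delta_pos":[3,0,0],"turn":0,"jaw":-0.5}
    - {"delta_pos":[4.6,0,-7.5],"turn":0,"jaw":-0.5}
    - {"delta_pos":[5.1,0,-7.1],"turn":0,"jaw":-0.5}
    - {"delta_pos":[5.6,0,-6.8],"turn":0,"jaw":-0.5}
    - {"delta_pos":[0,0,0],"turn":0,"jaw":-0.5}

```text
time: 9.83
tool_pos: [0.5783, 0.0001, 0.3154]
tcp_rot: [0.021, 2.606, 0.002]
wrist_force: [2.5, -0.3, -0.9]
width: 0.25
grip_force: 1.9
```

```bash
python3 st.py
```

```text
t 9.83 tcp [5.783e-01 1.000e-04 3.154e-01] q [-0.05   0.015  2.109  0.049  0.483 -1.642] w 0.25 F [ 2.5 -0.3 -0.9] gf 1.8521851301193237
axes(stand) x [-0.86  -0.003 -0.51 ] y [-0.007  1.     0.006] z [ 0.51   0.008 -0.86 ]
loc tcp [-0.0251 -0.0011  0.3154] grasp [0.054  0.0002 0.1821] tip [0.0632 0.0004 0.1666]
```

Call:
drive_tool:
  increments:
    - {"delta_pos":[6,0,-6.4],"turn":0,"jaw":-0.5}
    - {"delta_pos":[6.4,0,-5.9],"turn":0,"jaw":-0.5}
    - {"delta_pos":[6.8,0,-5.5],"turn":0,"jaw":-0.5}
    - {"delta_pos":[7.2,0,-5],"turn":0,"jaw":-0.5}
    - {"delta_pos":[7.5,0,-4.4],"turn":0,"jaw":-0.5}
    - {"delta_pos":[7.8,0,-3.9],"turn":0,"jaw":-0.5}
    - {"delta_pos":[0,0,0],"turn":0,"jaw":-0.5}

```text
time: 10.42
tool_pos: [0.527, 0.0009, 0.3213]
tcp_rot: [0.021, 2.604, 0.002]
wrist_force: [1.4, 1.2, 4.0]
width: 0.248
grip_force: 2.0
```

```bash
cat >> st.py <<'E'
def bar():
    s,R,L,loc=show();tip=loc(np.array(s["tool_pos"])+.173*R[:,2]);z=L@R[:,2]
    for a in np.arange(.4,1.6,.002):
        b=np.array([.125*np.sin(.5236-a),.055+.125*np.cos(.5236-a)]);d=tip[[0,2]]-b
        if d@[-z[2],z[0]]>=.018: print("phi~",round(a,3),"along",(d@[z[0],z[2]]).round(4));break
E
python3 -c "from st import *;bar()"
```

```text
t 10.42 tcp [0.527  0.0009 0.3213] q [-0.054 -0.096  2.203  0.052  0.498 -1.648] w 0.248 F [1.4 1.2 4. ] gf 1.9622046500444412
axes(stand) x [-0.859 -0.004 -0.512] y [-0.007  1.     0.006] z [ 0.512  0.009 -0.859]
loc tcp [-0.0764 -0.0014  0.3213] grasp [ 0.0029 -0.      0.1882] tip [1.220e-02 1.000e-04 1.727e-01]
phi~ 0.626 along 0.0185
```

Call:
drive_tool:
  increments:
    - {"delta_pos":[8.1,0,-3.3],"turn":0,"jaw":-0.5}
    - {"delta_pos":[8.3,0,-2.8],"turn":0,"jaw":-0.5}
    - {"delta_pos":[8.5,0,-2.2],"turn":0,"jaw":-0.5}
    - {"delta_pos":[8.6,0,-1.6],"turn":0,"jaw":-0.5}
    - {"delta_pos":[8.7,0,-1],"turn":0,"jaw":-0.5}
    - {"delta_pos":[8.7,0,-0.4],"turn":0,"jaw":-0.5}
    - {"delta_pos":[0,0,0],"turn":0,"jaw":-0.5}

```text
time: 11.0
tool_pos: [0.4763, 0.0017, 0.3022]
tcp_rot: [0.021, 2.61, 0.002]
wrist_force: [0.5, 0.4, 2.0]
width: 0.253
grip_force: 1.0
```

```bash
python3 -c "from st import *;bar()"
```

```text
t 11.0 tcp [0.4763 0.0017 0.3022] q [-0.059 -0.179  2.312  0.06   0.478 -1.659] w 0.253 F [0.5 0.4 2. ] gf 0.9564093500375748
axes(stand) x [-0.862 -0.004 -0.507] y [-0.007  1.     0.006] z [ 0.507  0.009 -0.862]
loc tcp [-0.1271 -0.0017  0.3022] grasp [-0.0485 -0.0004  0.1686] tip [-0.0394 -0.0002  0.1531]
phi~ 1.074 along 0.0204
```

Call:
drive_tool:
  increments:
    - {"delta_pos":[8.7,0,0.2],"turn":0,"jaw":-0.5}
    - {"delta_pos":[7.5,0,0.5],"turn":0,"jaw":-0.5}
    - {"delta_pos":[7.4,0,1],"turn":0,"jaw":-0.5}
    - {"delta_pos":[7.3,0,1.5],"turn":0,"jaw":-0.5}
    - {"delta_pos":[0,0,0],"turn":0,"jaw":-0.5}

```text
time: 11.42
tool_pos: [0.4518, 0.0021, 0.2835]
tcp_rot: [0.021, 2.61, 0.002]
wrist_force: [0.5, 0.4, 2.4]
width: 0.246
grip_force: 1.2
```

```bash
python3 -c "from st import *;bar()"
```

```text
t 11.42 tcp [0.4518 0.0021 0.2835] q [-0.062 -0.207  2.374  0.067  0.444 -1.669] w 0.246 F [0.5 0.4 2.4] gf 1.18769109249115
axes(stand) x [-0.862 -0.004 -0.507] y [-0.007  1.     0.006] z [ 0.507  0.009 -0.862]
loc tcp [-0.1516 -0.0018  0.2835] grasp [-0.073  -0.0005  0.1499] tip [-0.0639 -0.0004  0.1344]
phi~ 1.322 along 0.0197
```

Call:
drive_tool:
  increments:
    - {"delta_pos":[6,0,1.5],"turn":0,"jaw":-0.5}
    - {"delta_pos":[5.5,0,1.7],"turn":0,"jaw":-0.5}
    - {"delta_pos":[4.5,0,1.6],"turn":0,"jaw":-0.5}
    - {"delta_pos":[2,0,1],"turn":0,"jaw":-0.5}
    - {"delta_pos":[0,0,0],"turn":0,"jaw":-0.5}
    - {"delta_pos":[0,0,0],"turn":0,"jaw":-0.5}

```text
time: 11.92
tool_pos: [0.4408, 0.0023, 0.2707]
tcp_rot: [0.021, 2.607, 0.002]
wrist_force: [1.5, 1.1, 3.1]
width: 0.252
grip_force: 1.7
```

```bash
python3 -c "from st import *;bar()"; python3 - <<'E'
from h import *
from workcell import bot
a=bot.read_camera("side")
cv2.imwrite("pics/v3.png",cv2.resize(a["pixels"][155:275,200:320],None,fx=5,fy=5,interpolation=2)[:,:,::-1])
E
```

```text
t 11.92 tcp [0.4408 0.0023 0.2707] q [-0.063 -0.212  2.406  0.073  0.414 -1.677] w 0.252 F [1.5 1.1 3.1] gf 1.6787965223193169
axes(stand) x [-0.86  -0.003 -0.51 ] y [-0.007  1.     0.005] z [ 0.51   0.008 -0.86 ]
loc tcp [-0.1626 -0.0019  0.2707] grasp [-0.0836 -0.0006  0.1373] tip [-0.0744 -0.0004  0.1218]
phi~ 1.454 along 0.02
```

View pics/v3.png

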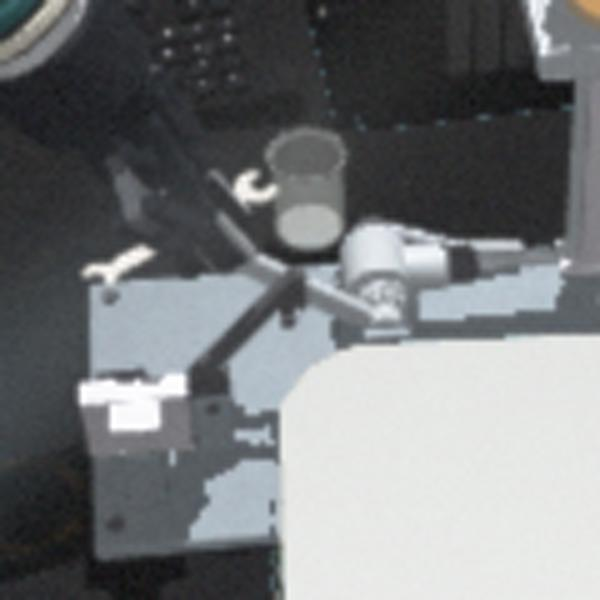

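The lever leans to the front, and its pin at about (290,315) lies under the hook tip at (295,285). I'll draw slightly further, then ease back slowly.

Call:
drive_tool:
  increments:
    - {"delta_pos":[2,0,0.7],"turn":0,"jaw":-0.5}
    - {"delta_pos":[1.5,0,0.6],"turn":0,"jaw":-0.5}
    - {"delta_pos":[0,0,0],"turn":0,"jaw":-0.5}
    - {"delta_pos":[0,0,0],"turn":0,"jaw":-0.5}
    - {"delta_pos":[-1.5,0,-0.6],"turn":0,"jaw":-0.5}
    - {"delta_pos":[-1.5,0,-0.6],"turn":0,"jaw":-0.5}
    - {"delta_pos":[-1.5,0,-0.5],"turn":0,"jaw":-0.5}
    - {"delta_pos":[0,0,0],"turn":0,"jaw":-0.5}

```text
time: 12.63
tool_pos: [0.4423, 0.0022, 0.2725]
tcp_rot: [0.021, 2.605, 0.002]
wrist_force: [4.2, 0.6, 2.2]
width: 0.247
grip_force: 2.3
```

Call:
drive_tool:
  increments:
    - {"delta_pos":[-1.5,0,-0.5],"turn":0,"jaw":-0.5}
    - {"delta_pos":[-1.5,0,-0.5],"turn":0,"jaw":-0.5}
    - {"delta_pos":[-1.5,0,-0.5],"turn":0,"jaw":-0.5}
    - {"delta_pos":[-1.5,0,-0.5],"turn":0,"jaw":-0.5}
    - {"delta_pos":[0,0,0],"turn":0,"jaw":-0.5}

```text
time: 13.05
tool_pos: [0.4452, 0.0022, 0.276]
tcp_rot: [0.021, 2.609, 0.002]
wrist_force: [1.7, 0.4, 1.5]
width: 0.249
grip_force: 1.0
```

Call:
drive_tool:
  increments:
    - {"delta_pos":[-1,0,-0.3],"turn":0,"jaw":-0.5}
    - {"delta_pos":[-1,0,-0.3],"turn":0,"jaw":-0.5}
    - {"delta_pos":[-1,0,-0.3],"turn":0,"jaw":-0.5}
    - {"delta_pos":[0,0,0],"turn":0,"jaw":-0.5}

```text
time: 13.38
tool_pos: [0.4475, 0.0022, 0.2784]
tcp_rot: [0.021, 2.608, 0.002]
wrist_force: [-0.3, -0.3, 0.5]
width: 0.252
grip_force: 0.0
```

```bash
python3 -c "from st import *;bar()"
```

```text
t 13.38 tcp [0.4475 0.0022 0.2784] q [-0.062 -0.209  2.387  0.07   0.431 -1.672] w 0.252 F [-0.3 -0.3  0.5] gf 0.0
axes(stand) x [-0.861 -0.004 -0.509] y [-0.007  1.     0.005] z [ 0.509  0.009 -0.861]
loc tcp [-0.1559 -0.0018  0.2784] grasp [-0.0771 -0.0005  0.145 ] tip [-0.0679 -0.0004  0.1295]
phi~ 1.372 along 0.0202
```

Grip force fell to 0 at about 1.38 rad, so the hook carries the load. Withdrawing.

Call:
drive_tool:
  increments:
    - {"delta_pos":[-1.5,0,0],"turn":0,"jaw":-0.5}
    - {"delta_pos":[-1.5,0,-2],"turn":0,"jaw":-0.5}
    - {"delta_pos":[-1,0,-6],"turn":0,"jaw":-0.5}
    - {"delta_pos":[0,0,-12],"turn":0,"jaw":-0.5}
    - {"delta_pos":[0,0,-20],"turn":0,"jaw":-0.5}
    - {"delta_pos":[0,0,-30],"turn":0,"jaw":-0.5}
    - {"delta_pos":[0,0,-30],"turn":0,"jaw":-1}
    - {"delta_pos":[0,0,0],"turn":0,"jaw":-1}

```text
time: 14.05
tool_pos: [0.4004, 0.0023, 0.3733]
tcp_rot: [0.02, 2.596, 0.001]
wrist_force: [0.7, 0.2, 0.4]
width: 0.003
grip_force: 0.0
```

```bash
python3 st.py; python3 - <<'E'
from h import *
from workcell import bot
a=bot.read_camera("side");pickle.dump(a,open("pics/side4.pkl","wb"))
cv2.imwrite("pics/v4.png",cv2.resize(a["pixels"][155:275,200:320],None,fx=5,fy=5,interpolation=2)[:,:,::-1])
E
```

```text
t 14.05 tcp [0.4004 0.0023 0.3733] q [-0.071 -0.454  2.364  0.053  0.688 -1.658] w 0.003 F [0.7 0.2 0.4] gf 0.0
axes(stand) x [-0.855 -0.004 -0.519] y [-0.007  1.     0.005] z [ 0.519  0.008 -0.855]
loc tcp [-0.2031 -0.0027  0.3733] grasp [-0.1226 -0.0015  0.2408] tip [-0.1133 -0.0014  0.2254]
```

View pics/v4.png

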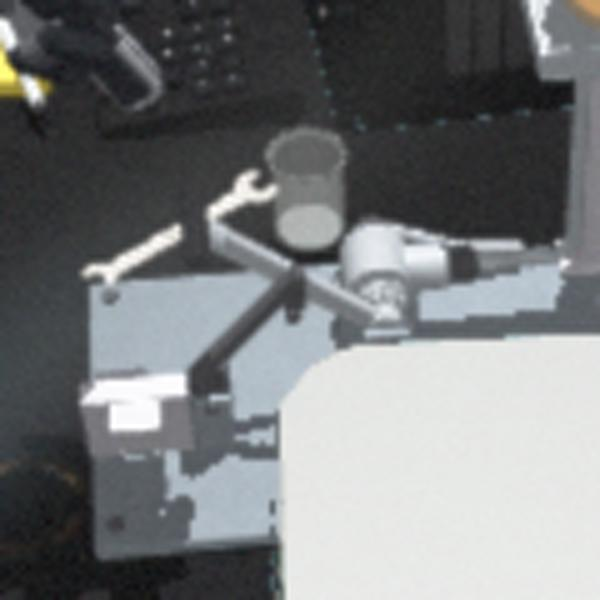

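The picture shows the lever standing cocked at (210–370, 235–310) with the hook over its pin at (295,285), untouched, and the guard open at (80–190, 380–455). Next I'll take the closed fingers to the right of the guard.

Call:
drive_tool:
  increments:
    - {"delta_pos":[3,-37.5,-2],"turn":0,"jaw":-1}
    - {"delta_pos":[3,-37.5,-2],"turn":0,"jaw":-1}
    - {"delta_pos":[3,-37.5,-2],"turn":0,"jaw":-1}
    - {"delta_pos":[3,-37.5,-1],"turn":0,"jaw":-1}
    - {"delta_pos":[0,0,0],"turn":0,"jaw":-1}
    - {"delta_pos":[14,0,23],"turn":0,"jaw":-1}
    - {"delta_pos":[14,0,23],"turn":0,"jaw":-1}
    - {"delta_pos":[0,0,0],"turn":0,"jaw":-1}

```text
time: 14.77
tool_pos: [0.3808, -0.1459, 0.3058]
tcp_rot: [0.024, 2.617, 0.01]
wrist_force: [-2.3, 2.1, -1.6]
width: 0.001
grip_force: 0.0
```

```bash
python3 st.py
```

```text
t 14.77 tcp [ 0.3808 -0.1459  0.3058] q [-0.538 -0.329  2.414  0.445  0.645 -2.393] w 0.001 F [-2.3  2.1 -1.6] gf 0.0
axes(stand) x [-0.866  0.    -0.501] y [-0.007  1.     0.011] z [ 0.501  0.013 -0.866]
loc tcp [-0.2194 -0.1513  0.3058] grasp [-0.1418 -0.1493  0.1716] tip [-0.1327 -0.1491  0.1561]
```

Call:
drive_tool:
  increments:
    - {"delta_pos":[0,0,0],"turn":0.1,"jaw":-1}
    - {"delta_pos":[0,0,0],"turn":0.1,"jaw":-1}
    - {"delta_pos":[9.5,-2,20],"turn":0,"jaw":-1}
    - {"delta_pos":[9.5,-2,20],"turn":0,"jaw":-1}
    - {"delta_pos":[9.5,-2,20],"turn":0,"jaw":-1}
    - {"delta_pos":[0,0,0],"turn":0,"jaw":-1}

```text
time: 15.27
tool_pos: [0.3877, -0.1453, 0.242]
tcp_rot: [0.281, 2.6, 0.079]
wrist_force: [-1.3, 0.7, 0.2]
width: -0.001
grip_force: 0.0
```

```bash
python3 st.py
```

```text
t 15.27 tcp [ 0.3877 -0.1453  0.242 ] q [-0.527 -0.205  2.463  0.578  0.486 -2.344] w -0.001 F [-1.3  0.7  0.2] gf 0.0
axes(stand) x [-0.848  0.196 -0.492] y [0.163 0.98  0.11 ] z [ 0.504  0.013 -0.864]
loc tcp [-0.2125 -0.1506  0.242 ] grasp [-0.1344 -0.1485  0.1081] tip [-0.1254 -0.1483  0.0926]
```

Call:
drive_tool:
  increments:
    - {"delta_pos":[3,15,0],"turn":0,"jaw":-1}
    - {"delta_pos":[3,15,0],"turn":0,"jaw":-1}
    - {"delta_pos":[2,10,0],"turn":0,"jaw":-1}
    - {"delta_pos":[2,10,0],"turn":0,"jaw":-1}
    - {"delta_pos":[2,10,0],"turn":0,"jaw":-1}
    - {"delta_pos":[0,0,0],"turn":0,"jaw":-1}

```text
time: 15.77
tool_pos: [0.3908, -0.0846, 0.2477]
tcp_rot: [0.278, 2.592, 0.074]
wrist_force: [0.3, -0.2, -0.2]
width: 0.001
grip_force: 0.0
```

```bash
python3 st.py; python3 - <<'E'
from h import *
from workcell import bot
a,b=bot.read_camera("side"),bot.read_camera("top")
im=np.hstack([cv2.resize(x["pixels"][165:275,195:305] if i==0 else x["pixels"][190:300,210:320],None,fx=3.6,fy=3.6,interpolation=2) for i,x in enumerate((a,b))])
cv2.imwrite("pics/v5.png",im[:,:,::-1])
E
```

```text
t 15.77 tcp [ 0.3908 -0.0846  0.2477] q [-0.352 -0.265  2.496  0.428  0.436 -2.056] w 0.001 F [ 0.3 -0.2 -0.2] gf 0.0
axes(stand) x [-0.844  0.193 -0.5  ] y [0.161 0.981 0.107] z [ 0.511  0.01  -0.859]
loc tcp [-0.2108 -0.0899  0.2477] grasp [-0.1316 -0.0884  0.1145] tip [-0.1223 -0.0882  0.099 ]
```

View pics/v5.png

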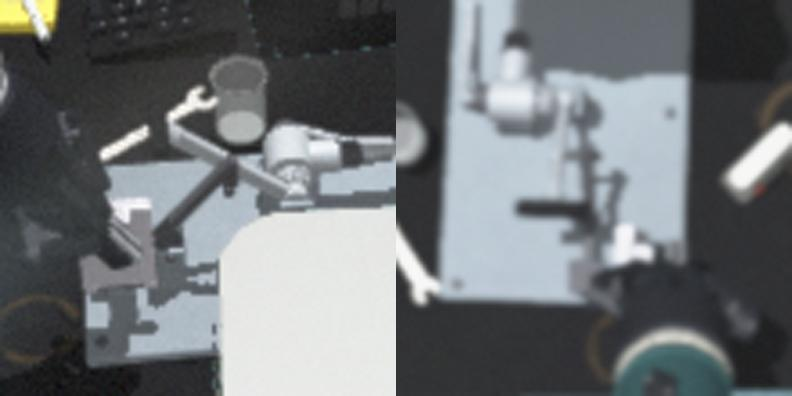

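The fingers lie against the guard's right face, which is now about upright (side crop, edge near (130,210)), and the lever is still cocked. I'll keep pushing left.

Call:
drive_tool:
  increments:
    - {"delta_pos":[3,9.5,1],"turn":0,"jaw":-1}
    - {"delta_pos":[3,9.5,2],"turn":0,"jaw":-1}
    - {"delta_pos":[3,9.5,2],"turn":0,"jaw":-1}
    - {"delta_pos":[3,9.5,2],"turn":0,"jaw":-1}
    - {"delta_pos":[0,0,0],"turn":0,"jaw":-1}

```text
time: 16.28
tool_pos: [0.3906, -0.0457, 0.2381]
tcp_rot: [0.28, 2.594, 0.074]
wrist_force: [0.2, 0.5, 0.7]
width: -0.004
grip_force: 0.0
```

```bash
python3 st.py
```

```text
t 16.28 tcp [ 0.3906 -0.0457  0.2381] q [-0.231 -0.266  2.518  0.312  0.383 -1.846] w -0.004 F [0.2 0.5 0.7] gf 0.0
axes(stand) x [-0.845  0.195 -0.498] y [0.163 0.981 0.107] z [ 0.509  0.009 -0.861]
loc tcp [-0.2118 -0.0509  0.2381] grasp [-0.1329 -0.0495  0.1047] tip [-0.1237 -0.0493  0.0892]
```

Call:
drive_tool:
  increments:
    - {"delta_pos":[3.5,1.5,6.5],"turn":0,"jaw":-1}
    - {"delta_pos":[3.5,1,6.5],"turn":0,"jaw":-1}
    - {"delta_pos":[2,0,4.5],"turn":0,"jaw":-1}
    - {"delta_pos":[0,0,0],"turn":0,"jaw":-1}

```text
time: 16.62
tool_pos: [0.392, -0.042, 0.2174]
tcp_rot: [0.282, 2.596, 0.074]
wrist_force: [0.3, 0.4, 0.5]
width: -0.001
grip_force: 0.1
```

```bash
python3 st.py
```

```text
t 16.62 tcp [ 0.392  -0.042   0.2174] q [-0.218 -0.218  2.532  0.346  0.323 -1.872] w -0.001 F [0.3 0.4 0.5] gf 0.1249460584949702
axes(stand) x [-0.846  0.196 -0.496] y [0.165 0.981 0.107] z [ 0.508  0.009 -0.861]
loc tcp [-0.2105 -0.0472  0.2174] grasp [-0.1318 -0.0459  0.0838] tip [-0.1226 -0.0457  0.0683]
```

Call:
drive_tool:
  increments:
    - {"delta_pos":[1,0,2.5],"turn":0,"jaw":-1}
    - {"delta_pos":[1,0,2.5],"turn":0,"jaw":-1}
    - {"delta_pos":[0,0,0],"turn":0,"jaw":-1}

```text
time: 16.87
tool_pos: [0.3932, -0.0416, 0.2129]
tcp_rot: [0.282, 2.594, 0.073]
wrist_force: [-0.5, -0.7, 0.2]
width: 0.0
grip_force: 0.0
```

Call:
drive_tool:
  increments:
    - {"delta_pos":[0.5,0,1.5],"turn":0,"jaw":-1}
    - {"delta_pos":[0,0,0],"turn":0,"jaw":-1}

```text
time: 17.03
tool_pos: [0.3937, -0.0414, 0.2118]
tcp_rot: [0.281, 2.593, 0.073]
wrist_force: [-0.8, -0.3, 0.5]
width: -0.004
grip_force: 0.0
```

```bash
python3 st.py
```

```text
t 17.03 tcp [ 0.3937 -0.0414  0.2118] q [-0.215 -0.201  2.533  0.364  0.302 -1.889] w -0.004 F [-0.8 -0.3  0.5] gf 0.0
axes(stand) x [-0.845  0.195 -0.499] y [0.164 0.981 0.107] z [ 0.51   0.008 -0.86 ]
loc tcp [-0.2088 -0.0466  0.2118] grasp [-0.1297 -0.0453  0.0785] tip [-0.1206 -0.0451  0.063 ]
```

Call:
drive_tool:
  increments:
    - {"delta_pos":[1,0,1.5],"turn":0,"jaw":-1}
    - {"delta_pos":[0,0,0],"turn":0,"jaw":-1}

```text
time: 17.2
tool_pos: [0.3937, -0.0412, 0.2102]
tcp_rot: [0.281, 2.593, 0.073]
wrist_force: [0.4, -0.3, 0.6]
width: -0.002
grip_force: 0.2
```

```bash
python3 st.py; python3 - <<'E'
from h import *
from workcell import bot
a,b=bot.read_camera("side"),bot.read_camera("top")
im=np.hstack([cv2.resize(x["pixels"][165:275,195:305] if i==0 else x["pixels"][190:300,210:320],None,fx=3.6,fy=3.6,interpolation=2) for i,x in enumerate((a,b))])
cv2.imwrite("pics/v6.png",im[:,:,::-1])
E
```

```text
t 17.2 tcp [ 0.3937 -0.0412  0.2102] q [-0.214 -0.197  2.535  0.369  0.297 -1.895] w -0.002 F [ 0.4 -0.3  0.6] gf 0.21603982495435048
axes(stand) x [-0.844  0.195 -0.499] y [0.164 0.981 0.107] z [ 0.51   0.008 -0.86 ]
loc tcp [-0.2088 -0.0463  0.2102] grasp [-0.1297 -0.045   0.0769] tip [-0.1205 -0.0449  0.0614]
```

View pics/v6.png

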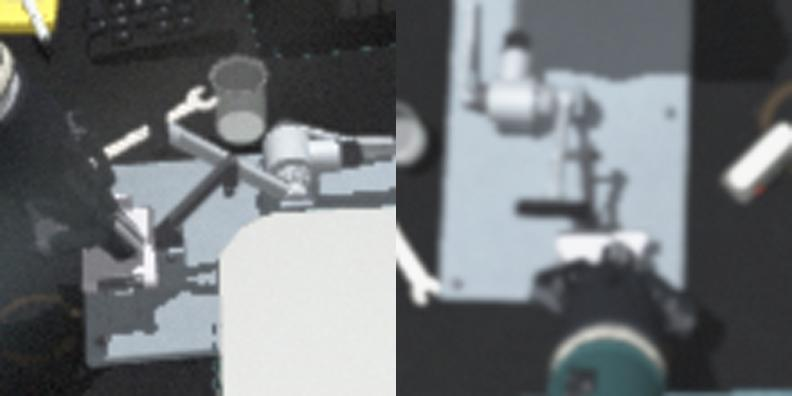

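The guard is nearly flat over the paddle: its white strip runs (555–650, 240) in the top crop, and the lever is still cocked. I'll press lightly until the hinge's end resists.

Call:
drive_tool:
  increments:
    - {"delta_pos":[0.8,0,1.3],"turn":0,"jaw":-1}
    - {"delta_pos":[0,0,0],"turn":0,"jaw":-1}

```text
time: 17.47
tool_pos: [0.394, -0.0411, 0.2092]
tcp_rot: [0.281, 2.592, 0.073]
wrist_force: [-5.1, -0.3, 7.6]
width: -0.001
grip_force: 3.6
```

Call:
drive_tool:
  increments:
    - {"delta_pos":[0.8,0,1.3],"turn":0,"jaw":-1}
    - {"delta_pos":[0,0,0],"turn":0,"jaw":-1}

```text
time: 17.63
tool_pos: [0.3942, -0.041, 0.2086]
tcp_rot: [0.28, 2.591, 0.073]
wrist_force: [-16.9, -1.2, 22.3]
width: -0.004
grip_force: 11.4
```

```bash
python3 st.py
```

```text
t 17.63 tcp [ 0.3942 -0.041   0.2086] q [-0.213 -0.193  2.536  0.378  0.29  -1.904] w -0.004 F [-16.9  -1.2  22.3] gf 11.354274533805437
axes(stand) x [-0.843  0.195 -0.501] y [0.163 0.981 0.107] z [ 0.512  0.008 -0.859]
loc tcp [-0.2083 -0.0462  0.2086] grasp [-0.1289 -0.0449  0.0754] tip [-0.1197 -0.0447  0.06  ]
```

Stop reached. Retreating straight up and back.

Call:
drive_tool:
  increments:
    - {"delta_pos":[-1.5,0,-2.5],"turn":0,"jaw":-1}
    - {"delta_pos":[-2,0,-4],"turn":0,"jaw":-1}
    - {"delta_pos":[-4,-1,-10],"turn":0,"jaw":-1}
    - {"delta_pos":[-4,0,-20],"turn":0,"jaw":-1}
    - {"delta_pos":[0,0,-25],"turn":0,"jaw":-1}
    - {"delta_pos":[0,0,-30],"turn":0,"jaw":-1}
    - {"delta_pos":[0,0,-30],"turn":0,"jaw":-1}
    - {"delta_pos":[0,0,0],"turn":0,"jaw":-1}

```text
time: 18.3
tool_pos: [0.3413, -0.0443, 0.323]
tcp_rot: [0.28, 2.582, 0.07]
wrist_force: [2.1, -1.2, 1.1]
width: 0.003
grip_force: 0.0
```

```bash
python3 st.py; python3 - <<'E'
from h import *
from workcell import bot
a,b=bot.read_camera("side"),bot.read_camera("top")
im=np.hstack([cv2.resize(x["pixels"][165:275,195:305] if i==0 else x["pixels"][190:300,210:320],None,fx=3.6,fy=3.6,interpolation=2) for i,x in enumerate((a,b))])
cv2.imwrite("pics/v7.png",im[:,:,::-1])
E
```

```text
t 18.3 tcp [ 0.3413 -0.0443  0.323 ] q [-0.269 -0.557  2.514  0.217  0.666 -1.759] w 0.003 F [ 2.1 -1.2  1.1] gf 0.0
axes(stand) x [-0.839  0.194 -0.508] y [0.163 0.981 0.106] z [ 0.519  0.006 -0.855]
loc tcp [-0.2611 -0.0506  0.323 ] grasp [-0.1807 -0.0497  0.1906] tip [-0.1713 -0.0496  0.1752]
```

View pics/v7.png

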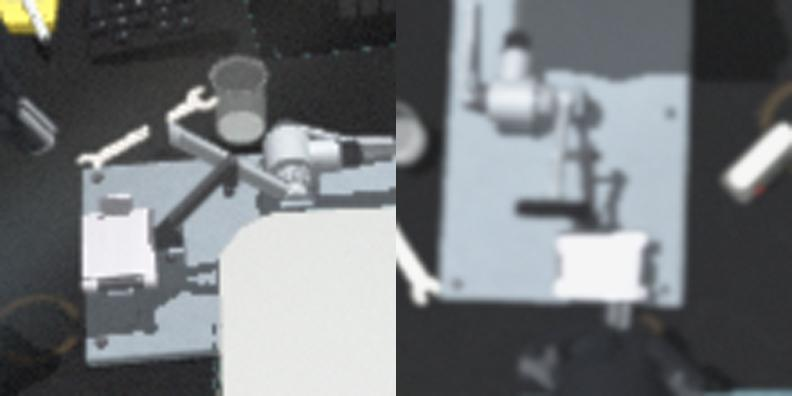

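The guard lies flat over the paddle (side crop (83–155, 210–285), tab at (115,203)), the lever is still cocked, and the tool is clear. Handing in.

```bash
python3 -c "
from workcell import bot
print(bot.finish_job())"
```

```text
the job is handed in; nothing more can be done
None
```

I cocked the lever on its catch and then closed the guard over the trip paddle, and handed the job in at about 18.4 s. The last pictures show the lever still cocked, the guard flat and the tool clear. They don't show the bottles or vial block, and the hand-in returned no verdict.

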